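# Set out the signing table

## Task

Set out the signing table: lay the red marker in the red pen tray and the blue marker in the blue pen tray, put the round black ink tin in the round tray, and stand the wooden stamp upright in the square tray, each sitting flat on the floor of its tray, inside the rim. Set everything down gently rather than dropping it, and leave the eraser and the roll of tape where they are.

Things in the scene. Friction and masses are not known exactly. Their poses are not given: they have to be found in the camera images.
- marker_red_mid (a point): Red marker lying flat, loose: white square barrel with a red cap and a red band, 18 x 120 x 18 mm (x, y, z), about 28 g. The point is its centre, 9 mm above its underside; its length runs along its own y (cap end at +y). Which end points which way in the tray does not matter.
- marker_blue_mid (a point): Blue marker lying flat, loose: same as the red one but with a blue cap and band, 18 x 120 x 18 mm, about 28 g. The point is its centre, 9 mm above its underside; its length runs along its own y.
- ink_tin_mid (a point): Round black ink-pad tin, loose, diameter 60 mm, height 26 mm, about 90 g. The point is its centre, 13 mm above its underside; z up.
- stamp_mid (a point): Wooden hand stamp standing upright, loose, about 110 g: a pale square foot 40 x 40 x 22 mm high (sides along its own x and y) with a darker brown round upright handle, diameter 22 mm, from 22 to 62 mm above the underside, on its middle. The point is on the axis half-way up, 31 mm above its underside; z up.
- tray_red: Red shallow pen tray, 42 x 144 mm outside, long side along its own y. Floor 2 mm thick, rim 3 mm wide whose top is 6 mm above the table; inside 36 x 138 mm. Fixed to the table. Origin at the centre of its underside, z up.
- tray_blue: Blue shallow pen tray, same as the red one: 42 x 144 mm outside, long side along its own y, floor 2 mm thick, rim top 6 mm above the table, inside 36 x 138 mm. Fixed to the table. Origin at the centre of its underside, z up.
- tray_round: White round shallow tray, outside diameter 86 mm, inside diameter 78 mm, floor 2 mm thick, rim top 6 mm above the table. Fixed to the table. Origin at the centre of its underside, z up.
- tray_square: Brown wood square shallow tray, 62 x 62 mm outside, inside 56 x 56 mm (sides along its own x and y), floor 2 mm thick, rim top 6 mm above the table. Fixed to the table. Origin at the centre of its underside, z up.
- eraser: Bystander: white eraser in a brown sleeve, loose, 24 x 58 x 14 mm (x, y, z). Origin at the centre of its underside.
- tape: Bystander: amber roll of tape lying flat, loose, outside diameter 60 mm, 18 mm high. Origin at the centre of its underside.

How it is judged (in metres and radians):
At the end, for the whole second after the job is handed in: Each marker centred in its own colour's tray within 12 mm each way and 0.2 rad, centre below 13.5 mm; tin within 12 mm of the round tray's axis, centre below 17.5 mm; stamp within 13 mm of the square tray's, centre below 35.5 mm; tin and stamp within 0.1 rad of upright; all released, under 20 mm/s (x of marker_red_mid in the frame of tray_red between -0.012 and 0.012 m and y of marker_red_mid in the frame of tray_red between -0.012 and 0.012 m and height (world z) of each of marker_red_mid, marker_blue_mid below 0.0135 m and angle between the y axis of marker_red_mid and the y axis of tray_red, either way round below 0.2 rad and x of marker_blue_mid in the frame of tray_blue between -0.012 and 0.012 m and y of marker_blue_mid in the frame of tray_blue between -0.012 and 0.012 m and angle between the y axis of marker_blue_mid and the y axis of tray_blue, either way round below 0.2 rad and horizontal distance between ink_tin_mid and tray_round below 0.012 m and height (world z) of ink_tin_mid below 0.0175 m and angle between each of ink_tin_mid, stamp_mid's own z axis and vertical below 0.1 rad and horizontal distance between stamp_mid and tray_square below 0.013 m and height (world z) of stamp_mid below 0.0355 m and linear speed of each of marker_red, marker_blue, ink_tin, stamp below 0.02 m/s); the robot touches nothing.
It fails at once if the eraser or the tape is moved by more than 20 mm (distance of any of eraser, tape from where it was at the start of the episode above 0.02 m).
It fails at once if the red marker is dropped or thrown: faster than 0.7 m/s while the fingers do not touch it (a fall of 25 mm) (linear speed of marker_red above 0.7 m/s and contact force between the fingers and marker_red below 0.02 N).
It fails at once if the blue marker is dropped or thrown: faster than 0.7 m/s while the fingers do not touch it (a fall of 25 mm) (linear speed of marker_blue above 0.7 m/s and contact force between the fingers and marker_blue below 0.02 N).
It fails at once if the ink tin is dropped or thrown: faster than 0.7 m/s while the fingers do not touch it (a fall of 25 mm) (linear speed of ink_tin above 0.7 m/s and contact force between the fingers and ink_tin below 0.02 N).
It fails at once if the stamp is dropped or thrown: faster than 0.7 m/s while the fingers do not touch it (a fall of 25 mm) (linear speed of stamp above 0.7 m/s and contact force between the fingers and stamp below 0.02 N).
It also fails if it takes over 96 s, if anything falls off the work surface, if the arm or the gripper's body presses on something with over 40 N, if the wrist force passes 120 N, or if a joint passes its speed limit or range.

## Robot

A 6-joint arm with a two-finger parallel gripper is mounted at the origin on the work surface. World frame = base frame: x ahead of the robot, y to its left, z up, the work surface at z = 0. Lengths are in mm, angles in rad, forces in N, time in s.
With the tool pointing down it reaches from about 275 to 1000 mm from the base axis. Payload 8.4 kg.
Tool frame: the origin (TCP) lies midway between the tips of the shut fingers; the grasp point (between the pads) lies 19 mm behind it; z points along the fingers, y is the line along which they close (so a half turn about z gives the same grasp; the last joint's range is limited). The gripper opens to 85 mm and grips with 20 to 120 N. Pads are 22 mm wide; open, the fingers measure 114 mm over their backs; the gripper's body (76 mm by 85 mm) begins 54 mm behind the grasp point. The pads swing forward as they close: fully open they stand 13 mm farther back than shut.
Start: joints at [-1.117, 0.353, 1.633, -0, 1.155, -0.002], TCP at [275.112, -561.196, 231.281] pointing down, gripper open.
Joint ranges: [-2.63, 2.63], [-0.92, 2.1], [0.06, 2.66], [-1.3, 4.44], [0, 2.69], [-3.02, 3.02]. Speed limits (rad/s): [2.22, 2.22, 2.79, 3.14, 3.14, 3.14].

## Interface

Orientations are given as [roll, pitch, yaw] about the fixed x, y, z axes, in that order (R = Rz(yaw) Ry(pitch) Rx(roll)).
In Python, from rig import telemetry, optics, r gives the robot as it stands.
- The arm moves only by the tool play_rows, never from a script. Its arguments are lists of equal length, an entry for each row: "dp": the shift along the tool's x, y, z in units of 40 mm (1.0 is 40 mm), a list of three; "rot": the turn, a rotation vector about the tool's x, y, z in units of 6 degrees (1.0 is 6 degrees), a list of three. In form: {"dp": [[tx, ty, tz], ...], "rot": [[ax, ay, az], ...]}. A call has 1 to 5 rows; each row is the pose to reach, as a shift and turn from the pose commanded when the call began, along the tool's axes at that moment; what a row does not reach only later rows make up. A row lasts 1/12 s, in which the tool goes at most 41.7 mm and 7.16 degrees, less where a joint would pass 70% of its speed; a pose out of reach is approached as far as the arm can. A call with a gripper value outside its range is refused whole. "fingers" is the opening, from 0 (shut) to 1 (fully open), set as the call begins (left out, the last holds). The fingers move at their own pace and stop on an object; "grip_force" is the grip in N (left out, the last holds). Time passes only in rows, so rows that repeat a pose let the fingers close. It gives the time, the measured TCP pose, the force, the opening and the grip force at its end, in the units of the state.
- telemetry.sense(): the state, without advancing time (a new reading comes with each control period).
- optics.grab_frame(name): name is "side" or "top"; returns a dict with "color" (384x512x3 uint8, red, green, blue), "mtx" (3x3 intrinsics, pixels), "R" (3x3) and "t" (3): a world point X has camera coordinates R X + t. Camera axes: x right, y down, z forward; pixel columns grow to the right and rows downward; lengths in mm; the calibration is good to about 2 mm. A picture is of the moment at which its call begins. There is no depth.
- r.sign_off(): hands the job in; it is judged then, once.
The state is a dict: "clock": time; "qpos": joint angles; "qvel": joint speeds; "joint_efforts": joint torques, N m; "eef_pos": TCP position; "tcp_rot": TCP orientation; "contact_force": force on the tool from outside, world axes, zero at the start; "wrist_torque": the same for the moment, N m; "opening": opening from 0.0 (shut) to 1.0 (fully open); "grasp_force": force on a finger pad.
Only numpy, scipy, OpenCV 4.12 (cv2) and the standard library are available. Lean on these libraries where they do the work, as an engineer would, in place of code of your own. Each camera call takes 0.05 s, during which the arm holds its last target. There are 200 camera calls.

## Working session

There is one attempt and no reset: what is moved stays moved. The work goes in short steps, Python scripts to look and compute and a tool call to move; the robot and the scene stay as the last step left them, time stands still between calls to the robot, and variables do not carry over. Pictures are saved under pics/ and viewed, at most 14 in all, crops included, and the job is handed in when it is done.

Besides the shell and the picture viewer there is one more tool, called after "Emit:" in YAML: its name, and indented under it one key for each argument. play_rows: Moves the arm, as the interface text tells. Its arguments: {"type":"object","properties":{"dp":{"type":"array"},"rot":{"type":"array"},"fingers":{"type":"number"},"grip_force":{"type":"number"}},"required":["dp","rot"]}

```bash
mkdir -p pics; ls
python3 - <<'E'
from rig import telemetry, optics, r
import cv2,numpy as np
for n in("top","side"):
    f=optics.grab_frame(n); cv2.imwrite(f"pics/{n}0.png",cv2.cvtColor(f["color"],cv2.COLOR_RGB2BGR)); np.savez(f"{n}.npz",**f)
    print(n,f["mtx"],f["R"],f["t"])
s=telemetry.sense();print(s)
E
```

```text
pics
top [[361.42253986   0.         255.67084405]
 [  0.         361.42253986 191.61853067]
 [  0.           0.           1.        ]] [[-2.84195713e-02 -9.99595669e-01 -9.09523528e-04]
 [-9.90550521e-01  2.82845156e-02 -1.34200041e-01]
 [ 1.34171505e-01 -2.91297864e-03 -9.90953844e-01]] [  8.94846251 605.05767406 804.73830413]
side [[445.42977829   0.         261.99901657]
 [  0.         445.42977829 195.79038448]
 [  0.           0.           1.        ]] [[-0.90994739 -0.41447586  0.01433571]
 [-0.24951463  0.51952326 -0.81721358]
 [ 0.33126757 -0.74719833 -0.57615662]] [ 521.57419335  191.38808688 1086.8067614 ]
{'clock': 0.1, 'qpos': array([-1.11743023e+00,  3.53581547e-01,  1.63403405e+00,  2.45544596e-05,
        1.15521567e+00, -2.40947365e-03]), 'qvel': array([-0.00066738, -0.00238864, -0.00239762,  0.00232957, -0.00087906,
       -0.00144891]), 'joint_efforts': array([-3.75320833e-04, -6.06357336e+01, -3.42818892e+01, -3.43181944e-05,
        3.96150004e-03, -3.75073046e-05]), 'eef_pos': array([ 274.91795933, -560.82372758,  230.64610518]), 'tcp_rot': array([-3.14035411e+00, -2.54364569e-05,  4.55765632e-01]), 'contact_force': array([ 0.49767945,  0.00225783, -0.26846054]), 'wrist_torque': array([ 0.06517494,  0.01537304, -0.04728182]), 'grasp_force': 0.0, 'opening': 0.9961971646279372}
```

View pics/top0.png

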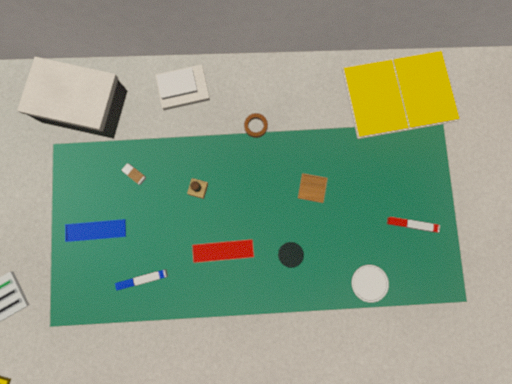

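View pics/side0.png

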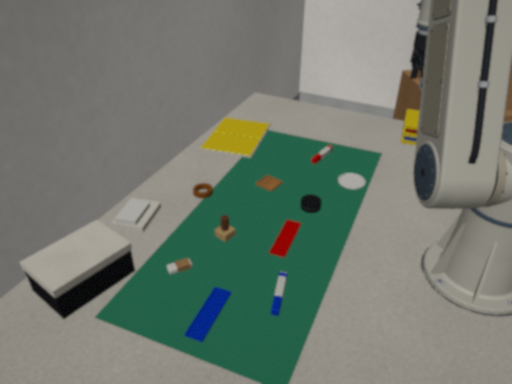

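Top view: red tray is at (223,251), blue tray (96,231), round tray (370,283), square tray (313,188), tin (291,255), stamp (198,188), red marker (414,225) and blue marker (141,280). The eraser is at (133,174) and the tape at (256,125). The side view agrees with this layout. Next I'll segment these against the green mat.

```bash
cat > h.py <<'E'
import numpy as np,cv2
from rig import telemetry,optics,r
def ray(f,px,z):
    px=np.atleast_2d(np.asarray(px,float)); d=np.c_[px,np.ones(len(px))]@np.linalg.inv(f["mtx"]).T@f["R"]
    c=-f["R"].T@f["t"]; return (c+d*((z-c[2])/d[:,2])[:,None])[:,:2]
def proj(f,X):
    p=(np.atleast_2d(X)@f["R"].T+f["t"])@f["mtx"].T; return p[:,:2]/p[:,2:]
SEED=dict(tray_red=(223,251,6),tray_blue=(96,231,6),tray_round=(370,283,6),tray_square=(313,188,6),tin=(291,255,13),
 stamp=(198,190,22),marker_red=(414,225,9),marker_blue=(141,280,9),eraser=(133,174,7))
def measure(f,seeds=SEED,up=4):
    im=cv2.resize(f["color"],None,fx=up,fy=up,interpolation=cv2.INTER_CUBIC).astype(int)
    R,G,B=im[...,0],im[...,1],im[...,2]
    m=((G-np.maximum(R,B))<20).astype(np.uint8)
    m=cv2.morphologyEx(m,cv2.MORPH_CLOSE,np.ones((9,9)))
    n,lab,st,ce=cv2.connectedComponentsWithStats(m); out={}
    for k,(u,v,z) in seeds.items():
        w=lab[int(v*up)-8:int(v*up)+9,int(u*up)-8:int(u*up)+9]; w=w[w>0]
        if len(w)==0: print(k,"none");continue
        l=np.bincount(w).argmax(); ys,xs=np.nonzero(lab==l)
        P=ray(f,(np.c_[xs,ys]+.5)/up-.5,z).astype(np.float32)
        c,s,a=cv2.minAreaRect(P)
        if s[0]>s[1]: s=s[::-1]; a-=90
        # a: direction of short side (deg); own y = long side
        out[k]=(np.array(c),s,a,P.mean(0)); print(k,"rect",np.round(c,1),"mean",np.round(P.mean(0),1),"size",np.round(s,1),"long-dir",round((a+90)%180,1))
    return out
E
python3 - <<'E'
from h import *
f=dict(np.load("top.npz")); measure(f)
s=dict(np.load("side.npz"))
for p,z in (((311,204),13),((225,219),62),((225,236),11)): print(ray(s,p,z))
print(ray(f,(196,186.5),62))
E
```

```text
tray_red rect [470.6  74.4] mean [470.3  74.5] size [ 45.6 147.6] long-dir 93.5
tray_blue rect [527.8 380.4] mean [527.6 380.5] size [ 47.5 149.5] long-dir 93.3
tray_round rect [ 385.1 -270.4] mean [ 384.9 -270.5] size [87.3 87.7] long-dir 49.2
tray_square rect [ 616.  -146.7] mean [ 615.7 -146.6] size [64.7 64.8] long-dir 77.6
tin rect [457.3 -86.5] mean [457.  -86.4] size [59.3 59.7] long-dir 42.8
stamp rect [620.7 131.3] mean [620.5 131.3] size [42.2 43.2] long-dir 73.3
marker_red rect [ 520.4 -383.2] mean [ 520.3 -383.4] size [ 22.1 127.8] long-dir 78.7
marker_blue rect [408.7 268.2] mean [408.4 269.1] size [ 22.1 126.8] long-dir 103.5
eraser rect [662.9 289.9] mean [662.8 290. ] size [26.4 62.8] long-dir 50.2
[[455.16831905 -83.48381638]]
[[615.37714725 140.05518364]]
[[613.34974869 147.396966  ]]
[[617.88422963 127.72813149]]
```

```bash
cat > plan.py <<'E'
import sys,numpy as np
from rig import telemetry
# usage: plan.py x,y,z,yaw ... : rows (tool axes/units) for straight legs, tool down, from the present pose
s=telemetry.sense(); p=np.r_[s["eef_pos"],np.degrees(s["tcp_rot"][2])]
print("t",round(s["clock"],2),"pose",p.round(1),"roll,pitch",s["tcp_rot"][:2].round(4),"open",round(s["opening"],3),"grip",round(s["grasp_force"],1))
for w in sys.argv[1:]:
    g=np.array([float(v) for v in w.split(",")]); d=g-p; d[3]=(d[3]+180)%360-180
    n=int(np.ceil(max(np.linalg.norm(d[:3])/38,abs(d[3])/6.5,1))); print("->",w,"rows",n)
    i=0
    while i<n:
        k=min(5,n-i); a=np.radians(p[3]+d[3]*i/n); c,sn=np.cos(a),np.sin(a); D=d[:3]/40
        t=np.array([c*D[0]+sn*D[1],sn*D[0]-c*D[1],-D[2]])
        print(" dp",[list(map(float,(t*j/n).round(2))) for j in range(1,k+1)]," rz",[float(round(-d[3]/6*j/n,2)) for j in range(1,k+1)]); i+=k
    p=g
E
python3 plan.py 520.4,-383.2,90,78.7 520.4,-383.2,8,78.7
```

```text
t 0.1 pose [ 274.9 -560.8  230.6   26.1] roll,pitch [-3.1404 -0.    ] open 0.996 grip 0.0
-> 520.4,-383.2,90,78.7 rows 9
 dp [[0.83, -0.14, 0.39], [1.66, -0.29, 0.78], [2.49, -0.43, 1.17], [3.32, -0.57, 1.56], [4.15, -0.71, 1.95]]  rz [-0.97, -1.95, -2.92, -3.9, -4.87]
 dp [[0.79, 0.28, 0.39], [1.59, 0.56, 0.78], [2.38, 0.84, 1.17], [3.17, 1.12, 1.56]]  rz [-0.97, -1.95, -2.92, -3.9]
-> 520.4,-383.2,8,78.7 rows 3
 dp [[0.0, 0.0, 0.68], [0.0, 0.0, 1.37], [0.0, 0.0, 2.05]]  rz [-0.0, -0.0, -0.0]
```

Emit:
play_rows:
  dp:
    - [0.83, -0.14, 0.39]
    - [1.66, -0.29, 0.78]
    - [2.49, -0.43, 1.17]
    - [3.32, -0.57, 1.56]
    - [4.15, -0.71, 1.95]
  rot:
    - [0, 0, -0.97]
    - [0, 0, -1.95]
    - [0, 0, -2.92]
    - [0, 0, -3.9]
    - [0, 0, -4.87]
  fingers: 0.7
  grip_force: 30

```text
clock: 0.52
eef_pos: [412.5, -461.5, 152.3]
tcp_rot: [-3.141, -0.0, 0.97]
contact_force: [0.5, -1.1, -0.3]
opening: 0.699
grasp_force: 0.0
```

Emit:
play_rows:
  dp:
    - [0.79, 0.28, 0.39]
    - [1.59, 0.56, 0.78]
    - [2.38, 0.84, 1.17]
    - [3.17, 1.12, 1.56]
    - [3.17, 1.12, 1.56]
  rot:
    - [0, 0, -0.97]
    - [0, 0, -1.95]
    - [0, 0, -2.92]
    - [0, 0, -3.9]
    - [0, 0, -3.9]

```text
clock: 0.93
eef_pos: [523.3, -379.3, 87.5]
tcp_rot: [-3.139, -0.003, 1.383]
contact_force: [-0.8, 1.2, -0.6]
opening: 0.7
grasp_force: 0.0
```

```bash
python3 plan.py 520.4,-383.2,8,78.7
python3 - <<'E'
from h import *
f=optics.grab_frame("side"); cv2.imwrite("pics/s1.png",cv2.cvtColor(f["color"],cv2.COLOR_RGB2BGR))
E
```

```text
t 0.93 pose [ 523.3 -379.3   87.5   79.3] roll,pitch [-3.1391e+00 -2.9000e-03] open 0.7 grip 0.0
-> 520.4,-383.2,8,78.7 rows 3
 dp [[-0.04, -0.02, 0.66], [-0.07, -0.03, 1.33], [-0.11, -0.05, 1.99]]  rz [0.03, 0.06, 0.09]
```

View pics/s1.png

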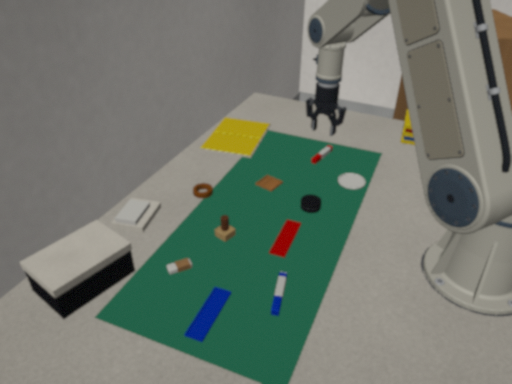

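The gripper hangs at about (325,120), with the red marker below it at (322,154), as intended. Now I'll descend and grip.

Emit:
play_rows:
  dp:
    - [0, 0, 0.6]
    - [0, 0, 1.2]
    - [0, 0, 1.7]
    - [0, 0, 2.0]
    - [0, 0, 2.0]
  rot:
    - [0, 0, 0]
    - [0, 0, 0]
    - [0, 0, 0]
    - [0, 0, 0]
    - [0, 0, 0]

```text
clock: 1.4
eef_pos: [518.5, -383.3, 8.5]
tcp_rot: [-3.138, -0.002, 1.373]
contact_force: [-0.5, -0.0, -0.7]
opening: 0.694
grasp_force: 0.0
```

Emit:
play_rows:
  dp:
    - [0, 0, 0]
    - [0, 0, 0]
    - [0, 0, 0]
    - [0, 0, 0]
    - [0, 0, 0]
  rot:
    - [0, 0, 0]
    - [0, 0, 0]
    - [0, 0, 0]
    - [0, 0, 0]
    - [0, 0, 0]
  fingers: 0

```text
clock: 1.82
eef_pos: [521.4, -384.6, 12.5]
tcp_rot: [3.14, 0.001, 1.374]
contact_force: [-1.9, -0.4, 7.0]
opening: 0.199
grasp_force: 29.9
```

```bash
python3 plan.py 520.4,-383.2,80,78.7 470.5,74.4,80,93.5 470.5,74.4,14,93.5
```

```text
t 1.82 pose [ 521.4 -384.6   12.5   78.7] roll,pitch [3.1395e+00 1.2000e-03] open 0.199 grip 29.9
-> 520.4,-383.2,80,78.7 rows 2
 dp [[0.01, -0.02, -0.84], [0.03, -0.03, -1.69]]  rz [0.0, 0.01]
-> 470.5,74.4,80,93.5 rows 13
 dp [[0.84, -0.27, -0.0], [1.69, -0.53, -0.0], [2.53, -0.8, -0.0], [3.38, -1.07, -0.0], [4.22, -1.33, -0.0]]  rz [-0.19, -0.38, -0.57, -0.76, -0.95]
 dp [[0.87, -0.18, -0.0], [1.73, -0.36, -0.0], [2.6, -0.54, -0.0], [3.47, -0.73, -0.0], [4.33, -0.91, -0.0]]  rz [-0.19, -0.38, -0.57, -0.76, -0.95]
 dp [[0.88, -0.09, -0.0], [1.76, -0.19, -0.0], [2.64, -0.28, -0.0]]  rz [-0.19, -0.38, -0.57]
-> 470.5,74.4,14,93.5 rows 2
 dp [[0.0, 0.0, 0.82], [0.0, 0.0, 1.65]]  rz [-0.0, -0.0]
```

Emit:
play_rows:
  dp:
    - [0, 0, -0.3]
    - [0, 0, -0.7]
    - [0, 0, -1.2]
    - [0, 0, -1.6]
    - [0, 0, -1.7]
  rot:
    - [0, 0, 0]
    - [0, 0, 0]
    - [0, 0, 0]
    - [0, 0, 0]
    - [0, 0, 0]

```text
clock: 2.23
eef_pos: [522.2, -384.8, 82.7]
tcp_rot: [3.137, 0.002, 1.374]
contact_force: [1.2, 0.1, -0.5]
opening: 0.198
grasp_force: 29.4
```

```bash
python3 plan.py
python3 - <<'E'
from h import *
f=optics.grab_frame("side"); cv2.imwrite("pics/s2.png",cv2.cvtColor(cv2.resize(f["color"][60:220,230:430],None,fx=3,fy=3),cv2.COLOR_RGB2BGR))
E
```

```text
t 2.23 pose [ 522.2 -384.8   82.7   78.7] roll,pitch [3.1373e+00 2.0000e-03] open 0.198 grip 29.4
```

View pics/s2.png

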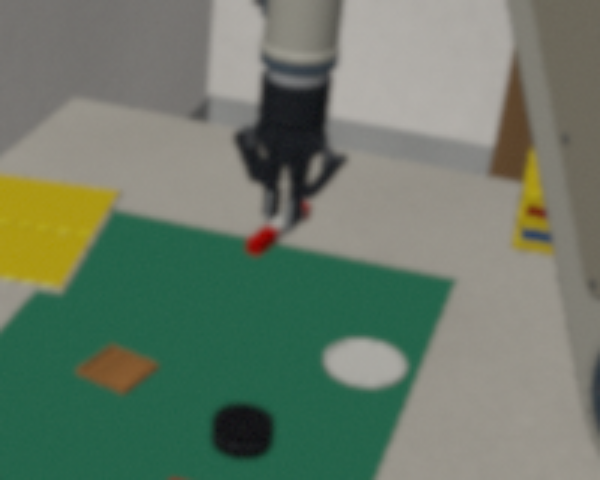

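The red marker is held level in the fingers, at about (275,235) in the crop. Carrying it to the red tray.

Emit:
play_rows:
  dp:
    - [0.4, -0.13, 0]
    - [1.0, -0.32, 0]
    - [1.7, -0.53, 0]
    - [2.5, -0.8, 0]
    - [3.3, -1.05, 0]
  rot:
    - [0, 0, -0.1]
    - [0, 0, -0.25]
    - [0, 0, -0.4]
    - [0, 0, -0.6]
    - [0, 0, -0.75]

```text
clock: 2.7
eef_pos: [504.2, -244.8, 78.2]
tcp_rot: [-3.141, -0.0, 1.453]
contact_force: [0.9, -0.8, -0.4]
opening: 0.196
grasp_force: 29.4
```

Emit:
play_rows:
  dp:
    - [0.8, -0.2, 0]
    - [1.6, -0.4, 0]
    - [2.4, -0.6, 0]
    - [3.2, -0.8, 0]
    - [4.0, -1.0, 0]
  rot:
    - [0, 0, -0.2]
    - [0, 0, -0.4]
    - [0, 0, -0.6]
    - [0, 0, -0.8]
    - [0, 0, -1.0]

```text
clock: 3.12
eef_pos: [483.4, -81.0, 78.4]
tcp_rot: [-3.141, -0.0, 1.558]
contact_force: [0.3, 0.2, -1.1]
opening: 0.194
grasp_force: 29.4
```

Emit:
play_rows:
  dp:
    - [0.8, -0.1, 0]
    - [1.6, -0.2, 0]
    - [2.3, -0.3, 0]
    - [2.8, -0.3, 0]
    - [3.0, -0.3, 0]
  rot:
    - [0, 0, -0.2]
    - [0, 0, -0.4]
    - [0, 0, -0.6]
    - [0, 0, -0.7]
    - [0, 0, -0.7]

```text
clock: 3.53
eef_pos: [473.2, 39.8, 78.5]
tcp_rot: [-3.141, -0.0, 1.633]
contact_force: [0.2, -0.0, 0.4]
opening: 0.197
grasp_force: 29.4
```

Emit:
play_rows:
  dp:
    - [0, 0, 0]
    - [0, 0, 0]
    - [0, 0, 0]
  rot:
    - [0, 0, 0]
    - [0, 0, 0]
    - [0, 0, 0]

```text
clock: 3.78
eef_pos: [473.9, 36.7, 78.7]
tcp_rot: [-3.141, 0.0, 1.63]
contact_force: [-0.9, -0.1, -0.2]
opening: 0.201
grasp_force: 29.4
```

```bash
python3 plan.py 470.5,74.4,14.5,93.5
```

```text
t 3.78 pose [473.9  36.7  78.7  93.4] roll,pitch [-3.1413e+00  2.0000e-04] open 0.201 grip 29.4
-> 470.5,74.4,14.5,93.5 rows 2
 dp [[0.47, -0.01, 0.8], [0.95, -0.03, 1.61]]  rz [-0.01, -0.02]
```

Emit:
play_rows:
  dp:
    - [0.3, -0.02, 0.2]
    - [0.7, -0.03, 0.5]
    - [0.95, -0.05, 0.8]
    - [0.95, -0.05, 1.1]
    - [0.95, -0.05, 1.3]
  rot:
    - [0, 0, 0]
    - [0, 0, 0]
    - [0, 0, 0]
    - [0, 0, 0]
    - [0, 0, 0]

```text
clock: 4.2
eef_pos: [469.4, 74.6, 25.9]
tcp_rot: [-3.141, 0.0, 1.63]
contact_force: [-0.5, -1.0, -0.2]
opening: 0.194
grasp_force: 29.4
```

Emit:
play_rows:
  dp:
    - [0, 0, 0.1]
    - [0, 0, 0.2]
    - [0, 0, 0.28]
    - [0, 0, 0.34]
    - [0, 0, 0.34]
  rot:
    - [0, 0, 0]
    - [0, 0, 0]
    - [0, 0, 0]
    - [0, 0, 0]
    - [0, 0, 0]

```text
clock: 4.62
eef_pos: [470.0, 75.0, 13.8]
tcp_rot: [3.141, 0.0, 1.63]
contact_force: [0.2, -1.0, 2.0]
opening: 0.194
grasp_force: 31.0
```

```bash
python3 plan.py
python3 - <<'E'
from rig import telemetry; print(telemetry.sense()["contact_force"])
E
```

```text
t 4.62 pose [470.   75.   13.8  93.4] roll,pitch [3.1412e+00 1.0000e-04] open 0.194 grip 31.0
[ 0.23220135 -1.02918137  2.01302819]
```

Light contact with the tray floor, so I'll release and rise.

Emit:
play_rows:
  dp:
    - [0, 0, 0]
    - [0, 0, 0]
    - [0, 0, 0]
    - [0, 0, 0]
  rot:
    - [0, 0, 0]
    - [0, 0, 0]
    - [0, 0, 0]
    - [0, 0, 0]
  fingers: 0.6

```text
clock: 4.95
eef_pos: [469.8, 75.4, 13.4]
tcp_rot: [3.141, -0.0, 1.631]
contact_force: [-0.2, -0.1, 0.4]
opening: 0.599
grasp_force: 0.0
```

Emit:
play_rows:
  dp:
    - [0, 0, -0.4]
    - [0, 0, -1.0]
    - [0, 0, -1.7]
    - [0, 0, -2.2]
    - [0, 0, -2.2]
  rot:
    - [0, 0, 0]
    - [0, 0, 0]
    - [0, 0, 0]
    - [0, 0, 0]
    - [0, 0, 0]

```text
clock: 5.37
eef_pos: [472.1, 75.8, 104.8]
tcp_rot: [3.136, -0.001, 1.631]
contact_force: [1.4, 0.3, 0.3]
opening: 0.599
grasp_force: 0.0
```

```bash
python3 plan.py 408.7,268.5,90,103.5 408.7,268.5,11,103.5;  python3 - <<'E'
from h import *
f=optics.grab_frame("side"); cv2.imwrite("pics/s3.png",cv2.cvtColor(f["color"],cv2.COLOR_RGB2BGR))
E
```

```text
t 5.37 pose [472.1  75.8 104.8  93.4] roll,pitch [ 3.1357e+00 -6.0000e-04] open 0.599 grip 0.0
-> 408.7,268.5,90,103.5 rows 6
 dp [[0.82, -0.22, 0.06], [1.63, -0.43, 0.12], [2.45, -0.65, 0.19], [3.27, -0.86, 0.25], [4.09, -1.08, 0.31]]  rz [-0.28, -0.56, -0.84, -1.12, -1.4]
 dp [[0.84, -0.09, 0.06]]  rz [-0.28]
-> 408.7,268.5,11,103.5 rows 3
 dp [[0.0, 0.0, 0.66], [0.0, 0.0, 1.32], [0.0, 0.0, 1.98]]  rz [-0.0, -0.0, -0.0]
```

View pics/s3.png

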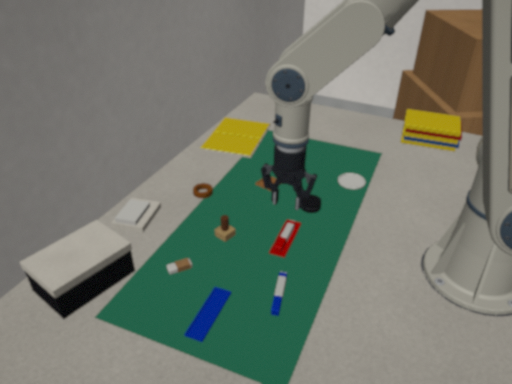

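The red marker lies in the red tray at (287,233). Next is the blue marker.

Emit:
play_rows:
  dp:
    - [0.82, -0.22, 0.06]
    - [1.63, -0.43, 0.12]
    - [2.45, -0.65, 0.19]
    - [3.27, -0.86, 0.25]
    - [4.09, -1.08, 0.25]
  rot:
    - [0, 0, -0.28]
    - [0, 0, -0.56]
    - [0, 0, -0.84]
    - [0, 0, -1.12]
    - [0, 0, -1.4]

```text
clock: 5.83
eef_pos: [415.2, 236.9, 89.7]
tcp_rot: [-3.139, 0.001, 1.778]
contact_force: [1.1, 0.6, -0.4]
opening: 0.598
grasp_force: 0.0
```

Emit:
play_rows:
  dp:
    - [0.6, -0.07, 0]
    - [0.84, -0.09, 0]
    - [0.84, -0.09, 0]
    - [0.84, -0.09, 0]
  rot:
    - [0, 0, -0.28]
    - [0, 0, -0.28]
    - [0, 0, -0.28]
    - [0, 0, -0.28]

```text
clock: 6.17
eef_pos: [405.9, 267.7, 90.5]
tcp_rot: [-3.14, 0.001, 1.807]
contact_force: [-0.5, -0.6, 0.7]
opening: 0.598
grasp_force: 0.0
```

```bash
python3 plan.py 408.7,268.5,11,103.5
```

```text
t 6.17 pose [405.9 267.7  90.5 103.6] roll,pitch [-3.1403e+00  8.0000e-04] open 0.598 grip 0.0
-> 408.7,268.5,11,103.5 rows 3
 dp [[0.0, 0.02, 0.66], [0.0, 0.05, 1.32], [0.0, 0.07, 1.99]]  rz [0.0, 0.01, 0.01]
```

Emit:
play_rows:
  dp:
    - [0, 0.05, 0.6]
    - [0, 0.05, 1.2]
    - [0, 0.05, 1.7]
    - [0, 0.05, 1.98]
    - [0, 0.05, 1.98]
  rot:
    - [0, 0, 0]
    - [0, 0, 0]
    - [0, 0, 0]
    - [0, 0, 0]
    - [0, 0, 0]

```text
clock: 6.58
eef_pos: [407.2, 266.5, 10.0]
tcp_rot: [-3.137, 0.002, 1.805]
contact_force: [-0.5, -0.8, 0.7]
opening: 0.598
grasp_force: 0.0
```

Emit:
play_rows:
  dp:
    - [0, 0, 0]
    - [0, 0, 0]
    - [0, 0, 0]
    - [0, 0, 0]
    - [0, 0, 0]
  rot:
    - [0, 0, 0]
    - [0, 0, 0]
    - [0, 0, 0]
    - [0, 0, 0]
    - [0, 0, 0]
  fingers: 0

```text
clock: 7.0
eef_pos: [409.1, 269.0, 13.2]
tcp_rot: [3.14, -0.0, 1.807]
contact_force: [0.7, -3.6, 7.6]
opening: 0.197
grasp_force: 30.0
```

Emit:
play_rows:
  dp:
    - [0, 0, -0.3]
    - [0, 0, -0.7]
    - [0, 0, -1.2]
    - [0, 0, -1.5]
    - [0, 0, -1.5]
  rot:
    - [0, 0, 0]
    - [0, 0, 0]
    - [0, 0, 0]
    - [0, 0, 0]
    - [0, 0, 0]

```text
clock: 7.42
eef_pos: [409.8, 269.9, 74.7]
tcp_rot: [3.137, -0.002, 1.807]
contact_force: [0.8, 0.9, 0.1]
opening: 0.196
grasp_force: 29.4
```

```bash
python3 plan.py 527.8,380.4,71,93.3
```

```text
t 7.42 pose [409.8 269.9  74.7 103.5] roll,pitch [ 3.1371e+00 -1.7000e-03] open 0.196 grip 29.4
-> 527.8,380.4,71,93.3 rows 5
 dp [[0.4, 0.7, 0.02], [0.8, 1.41, 0.04], [1.2, 2.11, 0.06], [1.6, 2.81, 0.07], [2.0, 3.51, 0.09]]  rz [0.34, 0.68, 1.02, 1.36, 1.7]
```

Emit:
play_rows:
  dp:
    - [0.2, 0.35, 0]
    - [0.55, 0.95, 0]
    - [0.95, 1.65, 0]
    - [1.35, 2.4, 0]
    - [1.7, 3.0, 0]
  rot:
    - [0, 0, 0.2]
    - [0, 0, 0.5]
    - [0, 0, 0.8]
    - [0, 0, 1.2]
    - [0, 0, 1.5]

```text
clock: 7.83
eef_pos: [510.6, 364.3, 71.7]
tcp_rot: [3.141, -0.001, 1.648]
contact_force: [0.8, -0.3, 0.3]
opening: 0.194
grasp_force: 29.4
```

Emit:
play_rows:
  dp:
    - [0.2, 0.4, 0]
    - [0.25, 0.55, 0]
    - [0.25, 0.55, 0]
    - [0.25, 0.55, 0]
    - [0.25, 0.55, 0]
  rot:
    - [0, 0, 0.2]
    - [0, 0, 0.2]
    - [0, 0, 0.2]
    - [0, 0, 0.2]
    - [0, 0, 0.2]

```text
clock: 8.25
eef_pos: [528.8, 373.5, 71.5]
tcp_rot: [-3.14, 0.001, 1.629]
contact_force: [-0.8, 0.5, -0.7]
opening: 0.195
grasp_force: 29.4
```

```bash
python3 plan.py 527.8,380.4,13.5,93.3
```

```text
t 8.25 pose [528.8 373.5  71.5  93.3] roll,pitch [-3.1399e+00  1.1000e-03] open 0.195 grip 29.4
-> 527.8,380.4,13.5,93.3 rows 2
 dp [[0.09, -0.01, 0.73], [0.17, -0.02, 1.45]]  rz [0.0, 0.01]
```

Emit:
play_rows:
  dp:
    - [0.1, -0.02, 0.3]
    - [0.15, -0.02, 0.7]
    - [0.17, -0.02, 1.0]
    - [0.17, -0.02, 1.1]
    - [0.17, -0.02, 1.2]
  rot:
    - [0, 0, 0]
    - [0, 0, 0]
    - [0, 0, 0]
    - [0, 0, 0]
    - [0, 0, 0]

```text
clock: 8.67
eef_pos: [528.1, 380.8, 22.9]
tcp_rot: [-3.14, 0.001, 1.629]
contact_force: [0.5, 0.3, 0.2]
opening: 0.196
grasp_force: 29.4
```

Emit:
play_rows:
  dp:
    - [0, 0, 0.08]
    - [0, 0, 0.16]
    - [0, 0, 0.22]
    - [0, 0, 0.26]
    - [0, 0, 0.26]
  rot:
    - [0, 0, 0]
    - [0, 0, 0]
    - [0, 0, 0]
    - [0, 0, 0]
    - [0, 0, 0]

```text
clock: 9.08
eef_pos: [529.3, 381.4, 15.2]
tcp_rot: [3.141, -0.0, 1.629]
contact_force: [-3.9, -3.5, 11.9]
opening: 0.194
grasp_force: 30.7
```

```bash
python3 plan.py
```

```text
t 9.08 pose [529.3 381.4  15.2  93.3] roll,pitch [ 3.1412e+00 -2.0000e-04] open 0.194 grip 30.7
```

Emit:
play_rows:
  dp:
    - [0, 0, 0]
    - [0, 0, 0]
    - [0, 0, 0]
    - [0, 0, 0]
  rot:
    - [0, 0, 0]
    - [0, 0, 0]
    - [0, 0, 0]
    - [0, 0, 0]
  fingers: 0.6

```text
clock: 9.42
eef_pos: [529.1, 381.4, 13.7]
tcp_rot: [3.141, -0.0, 1.629]
contact_force: [0.7, 0.0, -0.1]
opening: 0.598
grasp_force: 0.0
```

Emit:
play_rows:
  dp:
    - [0, 0, -0.4]
    - [0, 0, -1.0]
    - [0, 0, -1.7]
    - [0, 0, -2.5]
    - [0, 0, -3.2]
  rot:
    - [0, 0, 0]
    - [0, 0, 0]
    - [0, 0, 0]
    - [0, 0, 0]
    - [0, 0, 0]

```text
clock: 9.83
eef_pos: [529.0, 381.3, 143.2]
tcp_rot: [3.142, -0.0, 1.629]
contact_force: [0.8, 0.8, 0.8]
opening: 0.6
grasp_force: 0.0
```

```bash
python3 plan.py 620,131,120,73;  python3 - <<'E'
from h import *
f=dict(np.load("top.npz")); s=dict(np.load("side.npz"))
g=optics.grab_frame("side")
cv2.imwrite("pics/s4.png",cv2.cvtColor(np.hstack([cv2.resize(f["color"][168:208,178:218],None,fx=10,fy=10),cv2.resize(s["color"][205:245,205:245],None,fx=10,fy=10)]),cv2.COLOR_RGB2BGR))
cv2.imwrite("pics/s5.png",cv2.cvtColor(g["color"],cv2.COLOR_RGB2BGR))
E
```

```text
t 9.83 pose [529.  381.3 143.2  93.3] roll,pitch [ 3.1415e+00 -1.0000e-04] open 0.6 grip 0.0
-> 620,131,120,73 rows 8
 dp [[-0.8, 0.24, 0.07], [-1.59, 0.48, 0.14], [-2.39, 0.72, 0.22], [-3.19, 0.95, 0.29], [-3.99, 1.19, 0.36]]  rz [0.42, 0.85, 1.27, 1.69, 2.12]
 dp [[-0.73, 0.41, 0.07], [-1.45, 0.82, 0.14], [-2.18, 1.22, 0.22]]  rz [0.42, 0.85, 1.27]
```

View pics/s4.png

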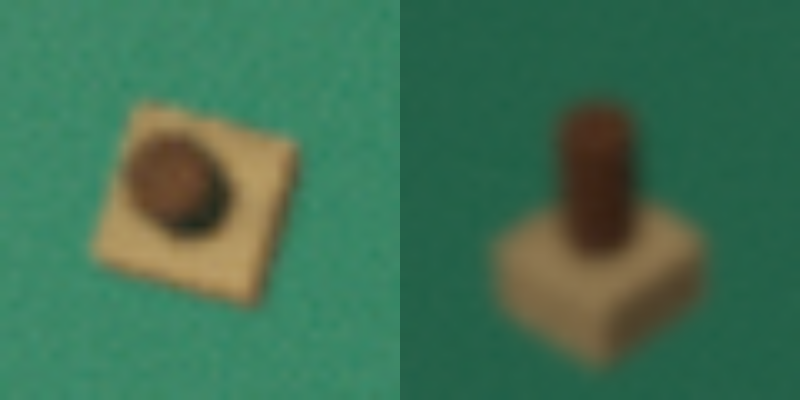

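View pics/s5.png

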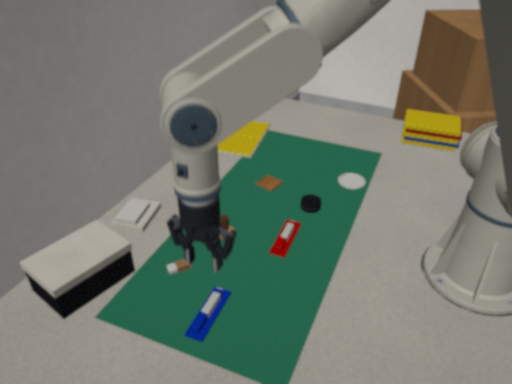

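The blue marker is in the blue tray at (209,303) in the side view. In the crops, the stamp handle's top centre is at (170,173) in the top view and (197,112) in the side view.

```bash
python3 - <<'E'
from h import *
f=dict(np.load("top.npz")); s=dict(np.load("side.npz"))
print(ray(f,(194.5,184.9),62),ray(s,(224.2,215.7),62),ray(s,(224.2,229),22))
m=measure(f,dict(stamp=(198,190,22))); 
print(ray(f,np.array([[13.8,10.3],[29.8,14.5],[25.8,30.2],[9.3,26]])+[177.5,167.5],22).round(1))
E
python3 plan.py 619,131,120,73 619,131,28,73
```

```text
[[621.68162789 131.13355551]] [[623.87172762 128.70326925]] [[622.33735604 134.42712833]]
stamp rect [620.7 131.3] mean [620.5 131.3] size [42.2 43.2] long-dir 73.3
[[645.5 145.4]
 [634.2 107.1]
 [596.5 117. ]
 [607.8 156.4]]
t 9.88 pose [531.6 383.2 149.1  93.3] roll,pitch [ 3.135  -0.0042] open 0.603 grip 0.0
-> 619,131,120,73 rows 8
 dp [[-0.8, 0.23, 0.09], [-1.61, 0.45, 0.18], [-2.41, 0.68, 0.27], [-3.21, 0.91, 0.36], [-4.01, 1.14, 0.45]]  rz [0.42, 0.85, 1.27, 1.69, 2.12]
 dp [[-0.73, 0.4, 0.09], [-1.47, 0.8, 0.18], [-2.2, 1.19, 0.27]]  rz [0.42, 0.85, 1.27]
-> 619,131,28,73 rows 3
 dp [[0.0, 0.0, 0.77], [0.0, 0.0, 1.53], [0.0, 0.0, 2.3]]  rz [-0.0, -0.0, -0.0]
```

Emit:
play_rows:
  dp:
    - [-0.8, 0.24, 0.07]
    - [-1.59, 0.48, 0.14]
    - [-2.39, 0.72, 0.22]
    - [-3.19, 0.95, 0.29]
    - [-3.99, 1.2, 0.36]
  rot:
    - [0, 0, 0.42]
    - [0, 0, 0.85]
    - [0, 0, 1.27]
    - [0, 0, 1.69]
    - [0, 0, 2.12]

```text
clock: 10.3
eef_pos: [586.3, 223.4, 127.0]
tcp_rot: [-3.142, -0.0, 1.405]
contact_force: [0.5, 0.1, 0.1]
opening: 0.599
grasp_force: 0.0
```

Emit:
play_rows:
  dp:
    - [-0.73, 0.41, 0.07]
    - [-1.45, 0.82, 0.14]
    - [-2.1, 1.22, 0.18]
    - [-2.18, 1.24, 0.18]
    - [-2.18, 1.24, 0.18]
  rot:
    - [0, 0, 0.42]
    - [0, 0, 0.85]
    - [0, 0, 1.27]
    - [0, 0, 1.27]
    - [0, 0, 1.27]

```text
clock: 10.72
eef_pos: [621.2, 128.8, 119.6]
tcp_rot: [-3.141, 0.0, 1.271]
contact_force: [0.6, 0.9, -1.1]
opening: 0.598
grasp_force: 0.0
```

Emit:
play_rows:
  dp:
    - [0, 0, 0]
    - [0, 0, 0]
  rot:
    - [0, 0, 0]
    - [0, 0, 0]

```text
clock: 10.88
eef_pos: [620.4, 131.7, 120.0]
tcp_rot: [-3.141, -0.0, 1.275]
contact_force: [0.1, -0.0, 0.0]
opening: 0.597
grasp_force: 0.0
```

```bash
python3 plan.py 621,131,28,73
```

```text
t 10.88 pose [620.4 131.7 120.   73. ] roll,pitch [-3.1412e+00 -2.0000e-04] open 0.597 grip 0.0
-> 621,131,28,73 rows 3
 dp [[-0.0, 0.01, 0.77], [-0.01, 0.01, 1.53], [-0.01, 0.02, 2.3]]  rz [0.0, 0.0, 0.01]
```

Emit:
play_rows:
  dp:
    - [0, 0, 0.5]
    - [0, 0, 1.1]
    - [0, 0, 1.7]
    - [0, 0, 2.2]
    - [0, 0, 2.3]
  rot:
    - [0, 0, 0]
    - [0, 0, 0]
    - [0, 0, 0]
    - [0, 0, 0]
    - [0, 0, 0]

```text
clock: 11.3
eef_pos: [618.2, 131.7, 24.9]
tcp_rot: [-3.137, 0.002, 1.276]
contact_force: [-1.1, -0.8, -0.9]
opening: 0.604
grasp_force: 0.0
```

Emit:
play_rows:
  dp:
    - [0, 0, 0]
    - [0, 0, 0]
    - [0, 0, 0]
    - [0, 0, 0]
    - [0, 0, 0]
  rot:
    - [0, 0, 0]
    - [0, 0, 0]
    - [0, 0, 0]
    - [0, 0, 0]
    - [0, 0, 0]
  fingers: 0

```text
clock: 11.72
eef_pos: [621.5, 130.9, 29.2]
tcp_rot: [3.14, -0.001, 1.274]
contact_force: [-0.2, 0.9, 2.5]
opening: 0.244
grasp_force: 31.0
```

Emit:
play_rows:
  dp:
    - [0, 0, -0.2]
    - [0, 0, -0.5]
    - [0, 0, -0.9]
    - [0, 0, -1.2]
    - [0, 0, -1.2]
  rot:
    - [0, 0, 0]
    - [0, 0, 0]
    - [0, 0, 0]
    - [0, 0, 0]
    - [0, 0, 0]

```text
clock: 12.13
eef_pos: [623.0, 131.0, 79.8]
tcp_rot: [3.137, -0.003, 1.274]
contact_force: [0.6, -0.7, -1.2]
opening: 0.246
grasp_force: 30.7
```

```bash
python3 plan.py 616,-146.7,76,77.3
```

```text
t 12.13 pose [623.  131.   79.8  73. ] roll,pitch [ 3.137e+00 -2.500e-03] open 0.246 grip 30.7
-> 616,-146.7,76,77.3 rows 8
 dp [[-0.84, 0.23, 0.01], [-1.67, 0.47, 0.02], [-2.51, 0.7, 0.04], [-3.35, 0.93, 0.05], [-4.18, 1.17, 0.06]]  rz [-0.09, -0.18, -0.27, -0.36, -0.45]
 dp [[-0.85, 0.19, 0.01], [-1.69, 0.39, 0.02], [-2.54, 0.58, 0.04]]  rz [-0.09, -0.18, -0.27]
```

Emit:
play_rows:
  dp:
    - [-0.3, 0.08, 0]
    - [-0.8, 0.22, 0]
    - [-1.4, 0.4, 0]
    - [-2.0, 0.57, 0]
    - [-2.6, 0.74, 0]
  rot:
    - [0, 0, -0.1]
    - [0, 0, -0.2]
    - [0, 0, -0.3]
    - [0, 0, -0.4]
    - [0, 0, -0.4]

```text
clock: 12.55
eef_pos: [618.5, 21.6, 76.1]
tcp_rot: [3.141, -0.0, 1.317]
contact_force: [0.5, 0.3, -1.7]
opening: 0.247
grasp_force: 30.7
```

Emit:
play_rows:
  dp:
    - [-0.7, 0.17, 0]
    - [-1.4, 0.34, 0]
    - [-2.1, 0.5, 0]
    - [-2.8, 0.67, 0]
    - [-3.4, 0.83, 0]
  rot:
    - [0, 0, -0.1]
    - [0, 0, -0.2]
    - [0, 0, -0.3]
    - [0, 0, -0.3]
    - [0, 0, -0.3]

```text
clock: 12.97
eef_pos: [616.1, -119.3, 76.2]
tcp_rot: [3.142, 0.0, 1.347]
contact_force: [0.7, 0.6, -1.1]
opening: 0.248
grasp_force: 30.7
```

Emit:
play_rows:
  dp:
    - [-0.4, 0.1, 0]
    - [-0.65, 0.16, 0]
    - [-0.75, 0.18, 0]
    - [-0.75, 0.18, 0]
    - [-0.75, 0.18, 0]
  rot:
    - [0, 0, 0]
    - [0, 0, 0]
    - [0, 0, 0]
    - [0, 0, 0]
    - [0, 0, 0]

```text
clock: 13.38
eef_pos: [616.7, -147.6, 76.0]
tcp_rot: [-3.141, -0.0, 1.347]
contact_force: [-0.8, 0.1, -0.2]
opening: 0.248
grasp_force: 30.7
```

```bash
python3 plan.py 616,-146.7,30.5,77.3
```

```text
t 13.38 pose [ 616.7 -147.6   76.    77.2] roll,pitch [-3.1412e+00 -3.0000e-04] open 0.248 grip 30.7
-> 616,-146.7,30.5,77.3 rows 2
 dp [[0.01, -0.01, 0.57], [0.02, -0.02, 1.14]]  rz [-0.01, -0.02]
```

Emit:
play_rows:
  dp:
    - [0, 0, 0.25]
    - [0, 0, 0.5]
    - [0, 0, 0.75]
    - [0, 0, 0.9]
    - [0, 0, 0.95]
  rot:
    - [0, 0, 0]
    - [0, 0, 0]
    - [0, 0, 0]
    - [0, 0, 0]
    - [0, 0, 0]

```text
clock: 13.8
eef_pos: [615.7, -147.6, 36.0]
tcp_rot: [-3.139, -0.0, 1.347]
contact_force: [-1.2, -0.1, -1.7]
opening: 0.246
grasp_force: 30.7
```

Emit:
play_rows:
  dp:
    - [0, 0, 0.06]
    - [0, 0, 0.12]
    - [0, 0, 0.17]
    - [0, 0, 0.2]
    - [0, 0, 0.2]
  rot:
    - [0, 0, 0]
    - [0, 0, 0]
    - [0, 0, 0]
    - [0, 0, 0]
    - [0, 0, 0]

```text
clock: 14.22
eef_pos: [617.1, -148.4, 31.2]
tcp_rot: [3.141, -0.0, 1.347]
contact_force: [-3.2, 1.7, 7.8]
opening: 0.247
grasp_force: 31.4
```

```bash
python3 plan.py
python3 - <<'E'
from h import *
f=optics.grab_frame("side"); cv2.imwrite("pics/s6.png",cv2.cvtColor(cv2.resize(f["color"][110:210,200:340],None,fx=5,fy=5),cv2.COLOR_RGB2BGR))
E
```

```text
t 14.22 pose [ 617.1 -148.4   31.2   77.2] roll,pitch [ 3.1411 -0.    ] open 0.247 grip 31.4
```

View pics/s6.png

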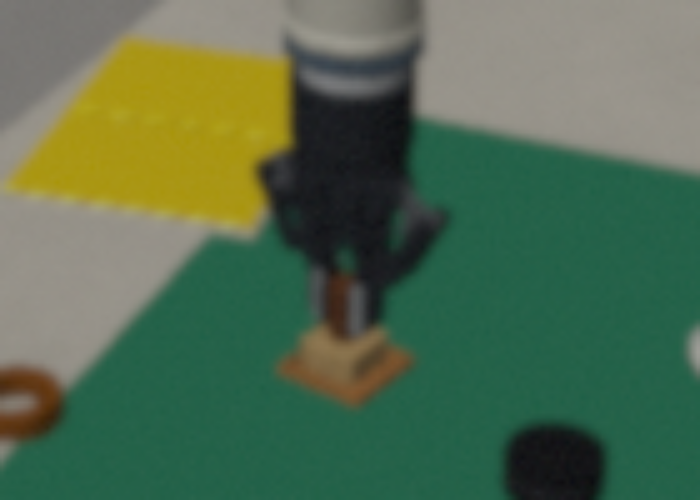

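The stamp stands inside the square tray at (345,365) in the crop. I'll release it and go for the tin.

Emit:
play_rows:
  dp:
    - [0, 0, 0]
    - [0, 0, 0]
    - [0, 0, 0]
    - [0, 0, 0]
  rot:
    - [0, 0, 0]
    - [0, 0, 0]
    - [0, 0, 0]
    - [0, 0, 0]
  fingers: 0.6

```text
clock: 14.6
eef_pos: [617.0, -148.3, 30.1]
tcp_rot: [3.141, -0.0, 1.347]
contact_force: [-0.1, 0.4, -0.4]
opening: 0.594
grasp_force: 0.0
```

Emit:
play_rows:
  dp:
    - [0, 0, -0.4]
    - [0, 0, -1.0]
    - [0, 0, -1.6]
    - [0, 0, -2.0]
    - [0, 0, -2.0]
  rot:
    - [0, 0, 0]
    - [0, 0, 0]
    - [0, 0, 0]
    - [0, 0, 0]
    - [0, 0, 0]

```text
clock: 15.02
eef_pos: [619.1, -148.9, 113.8]
tcp_rot: [3.136, 0.0, 1.347]
contact_force: [1.3, 0.2, -0.6]
opening: 0.6
grasp_force: 0.0
```

Emit:
play_rows:
  dp:
    - [0, 0, 0]
    - [0, 0, 0]
    - [0, 0, 0]
  rot:
    - [0, 0, 0]
    - [0, 0, 0]
    - [0, 0, 0]
  fingers: 1

```text
clock: 15.27
eef_pos: [616.0, -148.1, 108.7]
tcp_rot: [-3.14, -0.0, 1.347]
contact_force: [-0.1, -0.1, 0.4]
opening: 0.988
grasp_force: 0.0
```

```bash
python3 plan.py 457,-86,90,90
```

```text
t 15.27 pose [ 616.  -148.1  108.7   77.2] roll,pitch [-3.1395 -0.    ] open 0.988 grip 0.0
-> 457,-86,90,90 rows 5
 dp [[0.13, -0.84, 0.09], [0.25, -1.69, 0.19], [0.38, -2.53, 0.28], [0.5, -3.38, 0.37], [0.63, -4.22, 0.47]]  rz [-0.43, -0.86, -1.28, -1.71, -2.14]
```

Emit:
play_rows:
  dp:
    - [0.13, -0.84, 0.09]
    - [0.25, -1.69, 0.19]
    - [0.38, -2.53, 0.28]
    - [0.5, -3.38, 0.37]
    - [0.63, -4.22, 0.47]
  rot:
    - [0, 0, -0.43]
    - [0, 0, -0.86]
    - [0, 0, -1.28]
    - [0, 0, -1.71]
    - [0, 0, -2.14]

```text
clock: 15.68
eef_pos: [455.5, -85.6, 90.1]
tcp_rot: [-3.14, -0.0, 1.573]
contact_force: [-0.4, -0.5, -0.1]
opening: 1.0
grasp_force: 0.0
```

Emit:
play_rows:
  dp:
    - [0, 0, 0]
    - [0, 0, 0]
    - [0, 0, 0]
    - [0, 0, 0]
  rot:
    - [0, 0, 0]
    - [0, 0, 0]
    - [0, 0, 0]
    - [0, 0, 0]

```text
clock: 16.02
eef_pos: [459.3, -86.6, 91.3]
tcp_rot: [3.141, 0.0, 1.571]
contact_force: [-0.2, -0.1, -0.1]
opening: 0.999
grasp_force: 0.0
```

```bash
python3 plan.py 457,-86.5,6,90;python3 - <<'E'
from h import *
f=optics.grab_frame("side"); cv2.imwrite("pics/s7.png",cv2.cvtColor(cv2.resize(f["color"][130:250,240:400],None,fx=4,fy=4),cv2.COLOR_RGB2BGR))
E
```

```text
t 16.02 pose [459.3 -86.6  91.3  90. ] roll,pitch [3.1405e+00 2.0000e-04] open 0.999 grip 0.0
-> 457,-86.5,6,90 rows 3
 dp [[0.0, -0.02, 0.71], [0.0, -0.04, 1.42], [0.0, -0.06, 2.13]]  rz [-0.0, -0.0, -0.0]
```

View pics/s7.png

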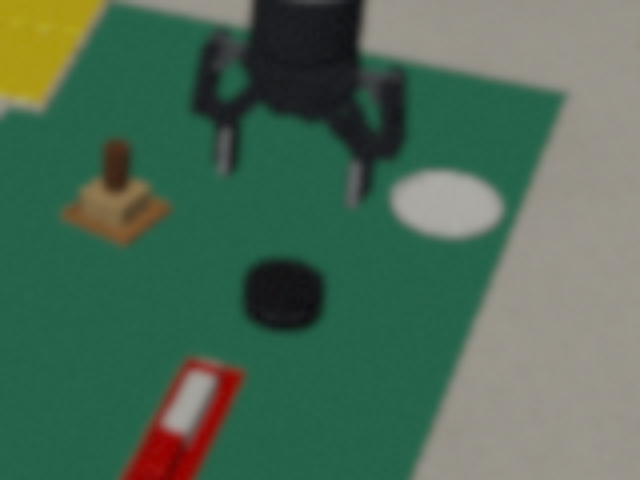

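The stamp stands in its tray and the open fingers straddle the tin, which is at (285,295). I'll descend, grip and lift.

Emit:
play_rows:
  dp:
    - [0, -0.03, 0.5]
    - [0, -0.03, 1.1]
    - [0, -0.03, 1.6]
    - [0, -0.03, 2.0]
    - [0, -0.03, 2.1]
  rot:
    - [0, 0, 0]
    - [0, 0, 0]
    - [0, 0, 0]
    - [0, 0, 0]
    - [0, 0, 0]

```text
clock: 16.48
eef_pos: [456.1, -86.3, 5.1]
tcp_rot: [-3.139, -0.001, 1.571]
contact_force: [-0.7, 0.9, -0.7]
opening: 1.002
grasp_force: 0.0
```

Emit:
play_rows:
  dp:
    - [0, 0, 0]
    - [0, 0, 0]
    - [0, 0, 0]
    - [0, 0, 0]
    - [0, 0, 0]
  rot:
    - [0, 0, 0]
    - [0, 0, 0]
    - [0, 0, 0]
    - [0, 0, 0]
    - [0, 0, 0]
  fingers: 0
  grip_force: 35

```text
clock: 16.9
eef_pos: [457.6, -86.5, 8.3]
tcp_rot: [3.14, 0.0, 1.571]
contact_force: [-0.4, -0.7, 4.3]
opening: 0.678
grasp_force: 38.0
```

Emit:
play_rows:
  dp:
    - [0, 0, -0.2]
    - [0, 0, -0.5]
    - [0, 0, -0.9]
    - [0, 0, -1.3]
    - [0, 0, -1.5]
  rot:
    - [0, 0, 0]
    - [0, 0, 0]
    - [0, 0, 0]
    - [0, 0, 0]
    - [0, 0, 0]

```text
clock: 17.32
eef_pos: [457.6, -86.4, 69.5]
tcp_rot: [3.139, 0.0, 1.571]
contact_force: [1.6, 0.2, -0.8]
opening: 0.682
grasp_force: 38.0
```

```bash
python3 plan.py 385,-270.4,66,90;python3 - <<'E'
from h import *
f=optics.grab_frame("side"); cv2.imwrite("pics/s8.png",cv2.cvtColor(cv2.resize(f["color"][130:250,240:400],None,fx=4,fy=4),cv2.COLOR_RGB2BGR))
E
```

```text
t 17.32 pose [457.6 -86.4  69.5  90. ] roll,pitch [3.1391e+00 5.0000e-04] open 0.682 grip 38.0
-> 385,-270.4,66,90 rows 6
 dp [[-0.77, -0.3, 0.01], [-1.53, -0.61, 0.03], [-2.3, -0.91, 0.04], [-3.07, -1.21, 0.06], [-3.83, -1.51, 0.07]]  rz [0.0, 0.0, 0.0, 0.0, 0.0]
 dp [[-0.77, -0.3, 0.01]]  rz [0.0]
```

View pics/s8.png

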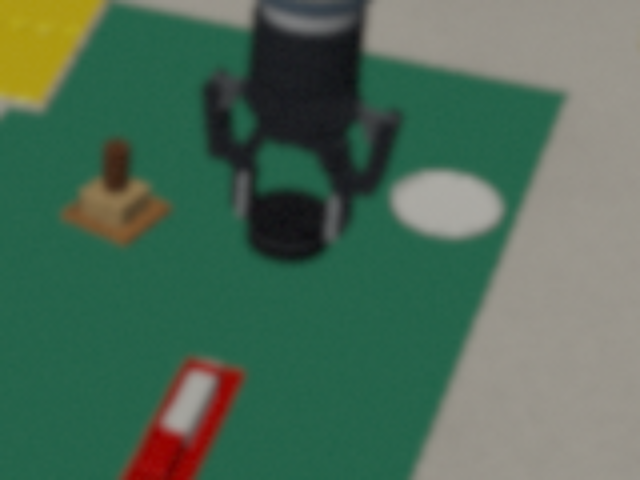

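The tin is held level at (288,225). Carrying it to the round tray.

Emit:
play_rows:
  dp:
    - [-0.3, -0.12, 0]
    - [-0.9, -0.36, 0]
    - [-1.6, -0.63, 0]
    - [-2.3, -0.91, 0]
    - [-3.0, -1.19, 0]
  rot:
    - [0, 0, 0]
    - [0, 0, 0]
    - [0, 0, 0]
    - [0, 0, 0]
    - [0, 0, 0]

```text
clock: 17.78
eef_pos: [408.4, -207.2, 67.2]
tcp_rot: [3.142, 0.0, 1.572]
contact_force: [0.0, -0.1, -2.0]
opening: 0.683
grasp_force: 38.0
```

Emit:
play_rows:
  dp:
    - [-0.7, -0.27, 0]
    - [-1.2, -0.47, 0]
    - [-1.5, -0.59, 0]
    - [-1.6, -0.63, 0]
    - [-1.6, -0.63, 0]
  rot:
    - [0, 0, 0]
    - [0, 0, 0]
    - [0, 0, 0]
    - [0, 0, 0]
    - [0, 0, 0]

```text
clock: 18.2
eef_pos: [383.5, -270.8, 67.1]
tcp_rot: [-3.141, -0.0, 1.569]
contact_force: [-0.7, -0.2, -1.2]
opening: 0.682
grasp_force: 38.0
```

Emit:
play_rows:
  dp:
    - [0, 0, 0]
    - [0, 0, 0]
    - [0, 0, 0]
  rot:
    - [0, 0, 0]
    - [0, 0, 0]
    - [0, 0, 0]

```text
clock: 18.45
eef_pos: [384.2, -269.4, 67.2]
tcp_rot: [-3.141, -0.0, 1.572]
contact_force: [0.0, 0.2, -1.1]
opening: 0.685
grasp_force: 38.0
```

```bash
python3 plan.py 385,-270.4,8.5,90
```

```text
t 18.45 pose [ 384.2 -269.4   67.2   90.1] roll,pitch [-3.1414e+00 -3.0000e-04] open 0.685 grip 38.0
-> 385,-270.4,8.5,90 rows 2
 dp [[-0.01, 0.01, 0.73], [-0.03, 0.02, 1.47]]  rz [0.01, 0.01]
```

Emit:
play_rows:
  dp:
    - [0, 0.02, 0.3]
    - [0, 0.02, 0.65]
    - [0, 0.02, 0.95]
    - [0, 0.02, 1.15]
    - [0, 0.02, 1.2]
  rot:
    - [0, 0, 0]
    - [0, 0, 0]
    - [0, 0, 0]
    - [0, 0, 0]
    - [0, 0, 0]

```text
clock: 18.87
eef_pos: [384.3, -269.3, 18.2]
tcp_rot: [-3.14, -0.001, 1.572]
contact_force: [-1.0, -0.3, -1.1]
opening: 0.68
grasp_force: 38.0
```

Emit:
play_rows:
  dp:
    - [0, 0, 0.08]
    - [0, 0, 0.15]
    - [0, 0, 0.2]
    - [0, 0, 0.24]
    - [0, 0, 0.24]
  rot:
    - [0, 0, 0]
    - [0, 0, 0]
    - [0, 0, 0]
    - [0, 0, 0]
    - [0, 0, 0]

```text
clock: 19.28
eef_pos: [385.0, -270.4, 10.3]
tcp_rot: [3.141, 0.0, 1.571]
contact_force: [-1.0, 2.2, 5.4]
opening: 0.679
grasp_force: 38.5
```

```bash
python3 plan.py
```

```text
t 19.28 pose [ 385.  -270.4   10.3   90. ] roll,pitch [3.1411e+00 2.0000e-04] open 0.679 grip 38.5
```

The tin touches the tray floor lightly. I'll release it, rise, pull clear and check.

Emit:
play_rows:
  dp:
    - [0, 0, 0]
    - [0, 0, 0]
    - [0, 0, 0]
    - [0, 0, 0]
    - [0, 0, 0]
  rot:
    - [0, 0, 0]
    - [0, 0, 0]
    - [0, 0, 0]
    - [0, 0, 0]
    - [0, 0, 0]
  fingers: 1

```text
clock: 19.7
eef_pos: [384.7, -270.3, 9.7]
tcp_rot: [3.142, 0.0, 1.571]
contact_force: [0.5, 0.4, -0.2]
opening: 0.998
grasp_force: 0.0
```

Emit:
play_rows:
  dp:
    - [0, 0, -0.4]
    - [0, 0, -1.0]
    - [0, 0, -1.8]
    - [0, 0, -2.6]
    - [0, 0, -3.4]
  rot:
    - [0, 0, 0]
    - [0, 0, 0]
    - [0, 0, 0]
    - [0, 0, 0]
    - [0, 0, 0]

```text
clock: 20.12
eef_pos: [384.3, -270.0, 147.0]
tcp_rot: [-3.141, -0.0, 1.571]
contact_force: [0.6, -0.4, -0.4]
opening: 0.997
grasp_force: 0.0
```

Emit:
play_rows:
  dp:
    - [-0.9, 0, -0.3]
    - [-1.8, 0, -0.6]
    - [-2.7, 0, -0.9]
    - [-3.6, 0, -1.2]
    - [-4.5, 0, -1.5]
  rot:
    - [0, 0, 0]
    - [0, 0, 0]
    - [0, 0, 0]
    - [0, 0, 0]
    - [0, 0, 0]

```text
clock: 20.53
eef_pos: [384.4, -451.8, 206.5]
tcp_rot: [3.141, 0.0, 1.571]
contact_force: [0.3, -0.6, 0.3]
opening: 1.001
grasp_force: 0.0
```

Emit:
play_rows:
  dp:
    - [-0.9, 0, 0]
    - [-1.8, 0, 0]
    - [-2.5, 0, 0]
    - [-2.5, 0, 0]
    - [-2.5, 0, 0]
  rot:
    - [0, 0, 0]
    - [0, 0, 0]
    - [0, 0, 0]
    - [0, 0, 0]
    - [0, 0, 0]

```text
clock: 20.95
eef_pos: [384.2, -551.1, 204.8]
tcp_rot: [-3.141, -0.001, 1.569]
contact_force: [-0.8, 0.5, -0.3]
opening: 1.004
grasp_force: 0.0
```

```bash
python3 plan.py;python3 - <<'E'
from h import *
f=optics.grab_frame("top"); cv2.imwrite("pics/t9.png",cv2.cvtColor(cv2.resize(f["color"][100:330,40:480],None,fx=1.8,fy=1.8),cv2.COLOR_RGB2BGR))
E
```

```text
t 20.95 pose [ 384.2 -551.1  204.8   89.9] roll,pitch [-3.1411e+00 -9.0000e-04] open 1.004 grip 0.0
```

View pics/t9.png

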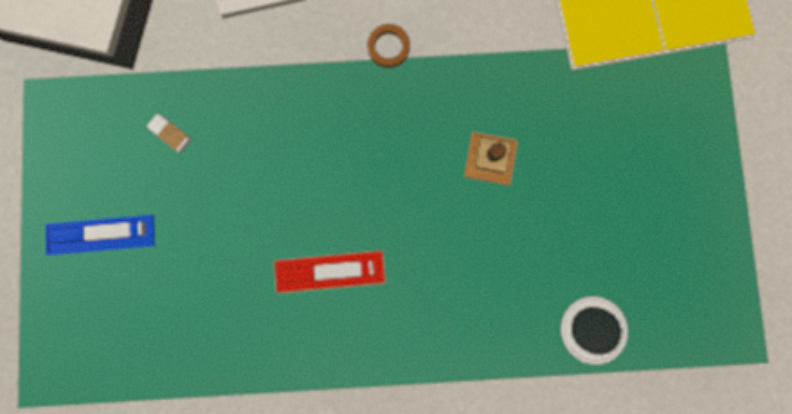

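All four are in place: blue marker at (100,232), red marker at (330,271), stamp at (492,155) and tin at (596,331), each centred in its tray to within a few mm. The eraser and tape haven't moved. Handing in.

```bash
python3 -c "
from rig import r; print(r.sign_off())"
```

```text
the job is handed in; nothing more can be done
None
```

The signing table is set and handed in at about 21 s on the robot clock: both markers, the tin and the stamp sit in their trays, and the eraser and tape did not visibly move; the sign-off returned no verdict.

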